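# Load a bracket blank into the marking station and hold it against the fence

## Task

Slide the flat tray (its yellow lug is there to grip) with the aluminium bracket blank riding on it all the way home into the slotted blue holder. Then slide the blank along the tray until it sits flush against the red fence, and with one steady diagonal push (forward and down, about 10 N each way) hold it pressed against fence and tray together so that it can be marked out. Finish while still holding it like that; do not ram it, and leave the other things on the bench alone.

Things in the scene. Friction and masses are not known exactly. Their poses are not given: they have to be found in the camera images.
- holder: Blue slotted holder, fixed. Origin: bench top, midway between rails; +x: the way the tray slides in, z up. Rails x -85 to 100 mm, 18 mm high, inner walls at y +-68 mm, lips reaching in to y +-58 mm over slots 10 mm high; the tray slides on the bench, edges under the lips. Flared lead-ins, 35 mm long. Back stop, 30 mm high, at x 85 mm: tray home = its front edge there, its origin at x -10 mm.
- fence: Red fence bar fixed across the holder from rail to rail, 136 mm long, 16 mm thick, from 10 to 40 mm above the bench; the tray passes underneath. Origin: centre of its underside, 58 mm along +x from the holder's origin; same axes as the holder.
- fence_face (a point): Centre of the fence's face that looks towards the mouth of the holder (to the holder's -x), at holder x = 50 mm, 20 mm above the bench.
- tray: Loose dark steel tray, 190 (x) by 130 (y) by 6 mm, no rims, 0.3 to 0.5 kg. Origin: centre of its underside; +x end goes in first. Yellow upright lug at the -x end, centred 78 mm behind the origin, 24 mm (x) by 14 mm (y), top 46 mm above the underside: grip it from above across its 14 mm. Starts flat on the bench before the holder's mouth, roughly lined up.
- tray_lug (a point): Point in the middle of the yellow lug, 78 mm behind the tray's origin and 40 mm above its underside; axes as the tray.
- blank: Loose aluminium block on the tray, 50 (x) by 64 (y) by 28 mm high, 0.18 to 0.31 kg, two dark marks on top. Origin: centre of its underside; the +x face goes flush against the fence (origin then at holder x 25 mm). Its upper -x edge, towards the lug, has a 45 degree bevel, 14 by 14 mm; the -x face below is upright for 14 mm. With the tray home it is still about 15 to 40 mm short of the fence.
- blank_bevel (a point): Middle of the bevelled face, 18 mm behind the blank's origin and 21 mm above its underside; axes as the blank. A push here along +x and down drives the blank to the fence and onto the tray at once.
- oil_filter: Bystander: orange oil filter, 66 mm across, 78 mm high; origin under its centre.
- lube_can: Bystander: spray can with yellow label, 52 mm across, 170 mm high; origin under its centre.
- pad_box: Bystander: cardboard box, 100 x 70 x 35 mm; origin under its centre.
- socket: Bystander: steel socket, 32 mm across, 45 mm high; origin under its centre.
- grease_jar: Bystander: white jar, 60 mm across, 55 mm high; origin under its centre.
- wrench: Bystander: steel wrench lying flat along its x, 170 mm long; origin under its middle.
- bush: Bystander: flanged brass bush, 36 mm across, 32 mm high; origin under its centre.
There are look-alikes about, which are no part of the job. What is meant by the blank is not orange or purple, and is the smaller of those in its own colour.

How it is judged:
By the outcome, as a careful person would: the job done as asked, in the order asked, and still so for the second after the job is handed in, while the arm keeps its last pose, push and grip.
It also fails if it takes over 58 s, if anything falls off the work surface, if the arm or the gripper's body presses on something with over 40 N, if the wrist force passes 120 N, or if a joint passes its speed limit or range.

## Robot

A 6-joint arm with a two-finger parallel gripper is mounted at the origin on the work surface. World frame = base frame: x ahead of the robot, y to its left, z up, the work surface at z = 0. Lengths are in mm, angles in rad, forces in N, time in s.
With the tool pointing down it reaches from about 300 to 875 mm from the base axis. Payload 6.4 kg.
Tool frame: the origin (TCP) lies midway between the tips of the shut fingers; the grasp point (between the pads) lies 19 mm behind it (ctrl.hold_point_z is the distance from the TCP to the grasp point, in mm); z points along the fingers, y is the line along which they close (so a half turn about z gives the same grasp; the last joint's range is limited). The gripper opens to 85 mm and grips with 20 to 120 N. Pads are 22 mm wide; open, the fingers measure 114 mm over their backs; the gripper's body (76 mm by 85 mm) begins 54 mm behind the grasp point. The pads swing forward as they close: fully open they stand 13 mm farther back than shut.
Start: joints at [0.919, 0.181, 1.607, -0, 1.354, -0.206], TCP at [247.919, 518.823, 231.288] pointing down, gripper open.
Joint ranges: [-2.99, 2.99], [-0.89, 2.07], [0.3, 2.58], [-1.14, 4.28], [0, 2.63], [-3.12, 3.12]. Speed limits (rad/s): [2.57, 2.57, 3.01, 3.14, 3.14, 3.14].

## Interface

Orientations are given as [roll, pitch, yaw] about the fixed x, y, z axes, in that order (R = Rz(yaw) Ry(pitch) Rx(roll)).
In Python, from workcell import ctrl gives the robot as it stands.
- The arm moves only by the tool send_rows, never from a script. Its argument "deltas" is a list of rows, each a list of 3 entries, a list of its own where there are three numbers: the shift along the tool's x, y, z in mm, then the turn, a rotation vector about the tool's x, y, z in rad, then the closure in counts, from 0 (fully open) to 255 (shut). A call has 1 to 10 rows; each row shifts and turns the commanded pose from where the row before left it, along the tool's axes as they then stand; what a row does not reach is not made up. A row lasts 1/12 s, in which the tool goes at most 41.7 mm and 7.16 degrees, less where a joint would pass 70% of its speed; a pose out of reach is approached as far as the arm can. A call with a gripper value outside its range is refused whole. The fingers move at their own pace and stop on an object; "newtons" is the grip in N (left out, the last holds). Time passes only in rows, so rows that do not move let the fingers close. It gives the time, the measured TCP pose, the force, the opening and the grip force at its end, in the units of the state.
- ctrl.get_state(): the state, without advancing time (a new reading comes with each control period).
- ctrl.get_image(name): name is "side" or "top"; returns the picture (400x640x3 uint8, blue, green, red); there is no depth.
- ctrl.get_calibration(name): a dict with "fx", "fy", "cx", "cy" (pixels), "xyz" and "rotation" of the camera in the world. Camera axes: x right, y down, z forward; pixel columns grow to the right and rows downward; lengths in mm; the calibration is good to about 2 mm. A picture is of the moment at which its call begins. get_calibration takes no time and is no camera call.
- ctrl.close_job(): hands the job in; it is judged then, once.
The state is a dict: "time_s": time; "qpos": joint angles; "dq": joint speeds; "joint_torque": joint torques, N m; "eef_pos": TCP position; "tcp_rot": TCP orientation; "contact_force": force on the tool from outside, world axes, zero at the start; "moment": the same for the moment, N m; "grip_width": finger opening in mm; "grip_force": force on a finger pad.
Only numpy, scipy, OpenCV 4.12 (cv2) and the standard library are available. Lean on these libraries where they do the work, as an engineer would, in place of code of your own. Each camera call takes 0.05 s, during which the arm holds its last target. There are 200 camera calls.

## Working session

There is one attempt and no reset: what is moved stays moved. The work goes in short steps, Python scripts to look and compute and a tool call to move; the robot and the scene stay as the last step left them, time stands still between calls to the robot, and variables do not carry over. Pictures are saved under pics/ and viewed, at most 10 in all, crops included, and the job is handed in when it is done.

Besides the shell and the picture viewer there is one more tool, called after ">>>" in YAML: its name, and indented under it one key for each argument. send_rows: Moves the arm, as the interface text tells. Its arguments: {"type":"object","properties":{"deltas":{"type":"array","items":{"type":"array"}},"newtons":{"type":"number"}},"required":["deltas"]}

```bash
ls; mkdir -p pics
python3 - <<'E'
from workcell import ctrl
import cv2
print(ctrl.get_state(), ctrl.hold_point_z)
for n in("side","top"):
    cv2.imwrite(f"pics/{n}0.png",ctrl.get_image(n)); print(ctrl.get_calibration(n))
E
```

```text
pics
{'time_s': 0.0, 'qpos': array([ 9.18671259e-01,  1.81560707e-01,  1.60800939e+00,  3.88375461e-05,
        1.35380423e+00, -2.06273542e-01]), 'dq': array([ 0.00200783,  0.00215799, -0.00187773,  0.00101149,  0.00164043,
        0.00019713]), 'joint_torque': array([-6.55099539e-04, -4.44859529e+01, -3.51335371e+01, -3.46133884e-04,
        8.88576382e-03, -2.03703337e-05]), 'eef_pos': array([247.57113621, 518.35997712, 230.37243255]), 'tcp_rot': array([-3.13985651e+00, -4.02020177e-04,  2.69573238e+00]), 'contact_force': array([-0.49899218, -0.61474945, -0.09417332]), 'moment': array([ 0.03345795,  0.04896865, -0.06233963]), 'grip_force': 0.0, 'grip_width': 85.51669190546563} 18.700000000000003
{'fx': 424.90876936662136, 'fy': 424.90876936662136, 'cx': 321.6605653883534, 'cy': 199.01537640693223, 'xyz': array([332.59403525, 673.46800614, 805.51671686]), 'rotation': array([-2.39121605, -0.00549481, -2.82832168])}
{'fx': 404.1688030327058, 'fy': 404.1688030327058, 'cx': 305.8833090892265, 'cy': 190.77214324333403, 'xyz': array([449.42283121,  36.72778767, 969.6978408 ]), 'rotation': array([-3.06182605, -0.00618372, -1.5728232 ])}
```

View pics/top0.png

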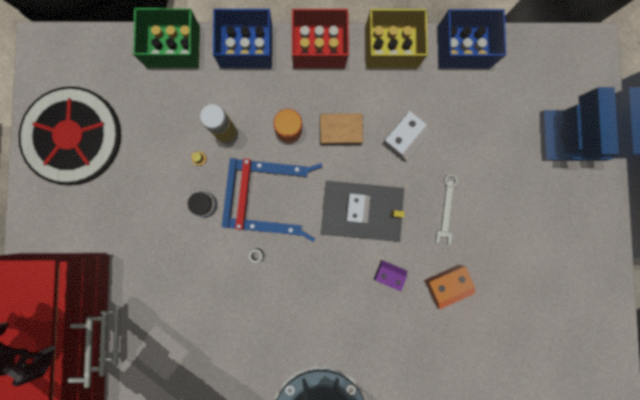

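View pics/side0.png

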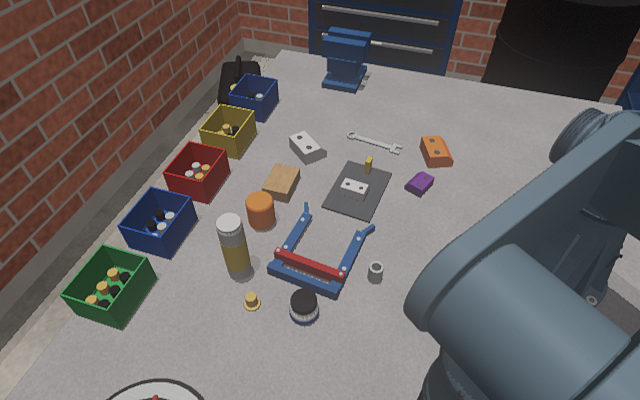

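The top view shows the holder with its blue rails (225–320, 160–240), its mouth facing right (world −y) and the red fence at column 244. The tray is at (362,211), with the white blank at (357,207) and the yellow lug at (398,213). The larger white block at (405,135) is a look-alike. In the side view the tray is at (357,190), the lug at (368,165) and the fence at (310,264).

```bash
cat > h.py <<'E'
import numpy as np, cv2
from scipy.spatial.transform import Rotation as R
from workcell import ctrl
C={n:ctrl.get_calibration(n) for n in("side","top")}
def ray(n,p):
    c=C[n]; p=np.atleast_2d(p).astype(float)
    d=np.c_[(p[:,0]-c["cx"])/c["fx"],(p[:,1]-c["cy"])/c["fy"],np.ones(len(p))]
    return c["xyz"],d@R.from_euler("xyz",c["rotation"]).as_matrix().T
def plane(n,p,z):
    o,d=ray(n,p); return o+d*((z-o[2])/d[:,2])[:,None]
def tri(ps,pt):
    (o1,d1),(o2,d2)=ray("side",ps),ray("top",pt); d1,d2=d1[0],d2[0]
    s=np.linalg.lstsq(np.c_[d1,-d2],o2-o1,rcond=None)[0]
    a,b=o1+s[0]*d1,o2+s[1]*d2; return (a+b)/2,np.linalg.norm(a-b)
def masks(im):
    hsv=cv2.cvtColor(im,cv2.COLOR_BGR2HSV); i=lambda a,b:cv2.inRange(hsv,a,b)
    return dict(red=i((0,150,70),(6,255,255))|i((174,150,70),(180,255,255)),yel=i((20,110,80),(32,255,255)),
      blue=i((100,110,50),(118,255,255)),dark=i((0,0,30),(180,70,92)),white=i((0,0,165),(180,45,255)))
def blobs(m,box,amin=15):
    x0,y0,x1,y1=box; k=np.zeros_like(m); k[y0:y1,x0:x1]=m[y0:y1,x0:x1]
    cs=[c for c in cv2.findContours(k,cv2.RETR_EXTERNAL,cv2.CHAIN_APPROX_NONE)[0] if cv2.contourArea(c)>=amin]
    return sorted(cs,key=cv2.contourArea,reverse=True)
BOX=dict(top=(205,140,430,255),side=(255,140,400,310))
E
python3 - <<'E'
from h import *
np.set_printoptions(precision=1,suppress=True)
for n in BOX:
    im=ctrl.get_image(n) ; x0,y0,x1,y1=BOX[n]
    for k,m in masks(im).items():
        for c in blobs(m,BOX[n])[:4]:
            M=cv2.moments(c); r=cv2.minAreaRect(c)
            print(n,k,cv2.contourArea(c),np.array([M["m10"],M["m01"]])/M["m00"],cv2.boxPoints(r).tolist() and np.round(cv2.boxPoints(r),1).ravel())
    cv2.imwrite(f"pics/c_{n}.png",cv2.resize(im[y0:y1,x0:x1],None,fx=3.5,fy=3.5,interpolation=cv2.INTER_CUBIC))
E
```

```text
top red 319.5 [243.  193.9] [236.3 224.4 243.2 163.3 249.7 164.1 242.8 225.1]
top yel 56.5 [398.  213.6] [393. 210. 403. 210. 403. 217. 393. 217.]
top blue 407.0 [230.1 192.7] [222.2 225.8 230.  158.5 241.3 159.8 233.4 227.1]
top blue 371.5 [281.4 168.7] [250.8 172.7 251.3 161.8 320.  165.  319.5 175.9]
top blue 350.5 [275.1 227.5] [243.9 227.8 245.6 217.1 313.8 228.5 312.  239.2]
top dark 3853.0 [361.5 210.8] [320.6 233.4 325.4 181.  403.6 188.1 398.9 240.5]
top dark 184.5 [209.7 205.4] [205. 216. 205. 193. 216. 193. 216. 216.]
top dark 77.5 [393.3 150.8] [382.2 144.  384.6 141.1 405.5 158.2 403.1 161.1]
top dark 61.5 [227.  143.1] [217. 140. 236. 140. 236. 146. 217. 146.]
top white 343.5 [356.1 207.7] [347.5 220.  350.1 193.9 364.8 195.4 362.2 221.4]
top white 130.5 [401.2 144.8] [387. 140. 413. 140. 413. 152. 387. 152.]
side red 250.5 [307.4 261.1] [274.3 251.8 276.2 246.7 344.6 272.4 342.7 277.4]
side yel 22.0 [368.7 159.6] [366. 157. 372. 157. 372. 162. 366. 162.]
side blue 440.0 [303.5 276.6] [267.3 266.7 271.3 256.6 341.2 283.8 337.3 293.9]
side blue 368.0 [353.4 248.1] [334.1 269.7 363.5 219.1 374.4 225.4 345.  276. ]
side blue 289.5 [297.4 229.6] [281.6 246.8 305.4 202.2 315.5 207.6 291.7 252.2]
side dark 829.0 [304.2 292.6] [264.5 307.3 267.  267.9 348.1 273.  345.6 312.4]
side dark 75.0 [293.4 186.5] [283.6 200.8 297.6 172.8 302.  175.  288.  203. ]
side dark 42.5 [301.  235.3] [290.6 250.8 309.3 218.6 311.3 219.8 292.7 252. ]
side dark 35.5 [345.4 214. ] [320.7 207.  321.2 205.3 369.4 220.9 368.8 222.5]
side white 219.5 [354.  185.4] [340.5 186.7 343.5 176.8 367.6 184.2 364.5 194.1]
side white 219.0 [306.7 145.4] [292. 140. 319. 140. 319. 153. 292. 153.]
side white 114.5 [375.9 266.1] [367.  266.  375.5 257.5 384.5 266.5 376.  275. ]
side white 95.0 [391.4 186.5] [382.6 175.4 395.  172.5 399.5 192.  387.1 194.9]
```

View pics/c_top.png

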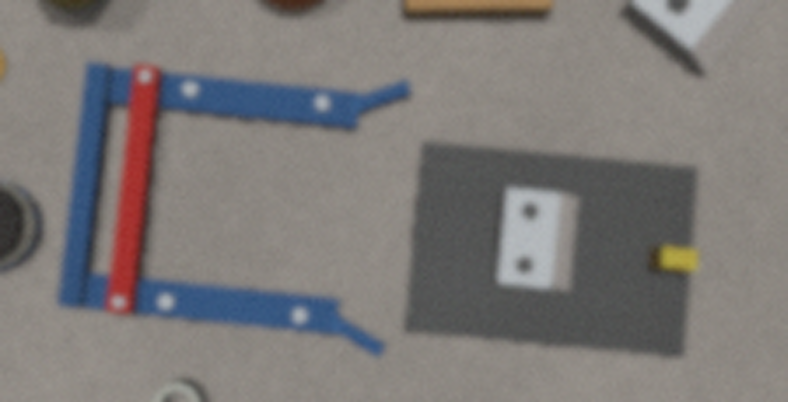

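View pics/c_side.png

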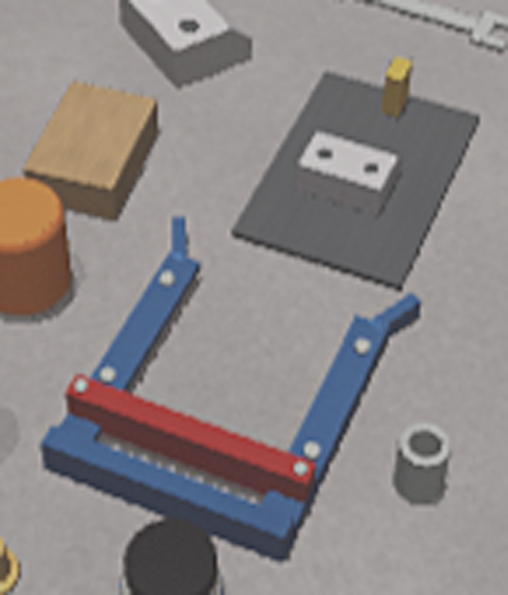

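The top crop shows the rail and fence screws, the tray corners and the blank with its bevel facing the lug. The same screws, corners and blank marks are visible in the side crop, so I'll triangulate them.

Run:
```python
from h import *
np.set_printoptions(precision=1,suppress=True)
f=lambda p,n:(np.array(p)+.5)/3.5-.5+BOX[n][:2]
P=dict(fenceL=((145,76),(80,385)),fenceR=((118,301),(301,468)),
 railLf=((190,89),(107,374)),railLm=((322,102),(167,278)),railRf=((166,301),(312,450)),railRm=((300,315),(362,345)),
 trFL=((424,143),(233,235)),trBL=((696,168),(324,72)),trBR=((684,355),(479,118)),trFR=((406,331),(401,287)),
 lug=((680,259),(399,70)),dotL=((530,211),(324,154)),dotR=((524,265),(371,168)))
Z=dict(f=40,r=18,t=6,l=46,d=34)
for k,(t,s) in P.items():
    t,s=f(t,"top"),f(s,"side"); X,e=tri(s,t); z=Z[k[0]]
    print(k,X,"gap %.1f"%e,"plane",plane("top",t,z)[0],plane("side",s,z)[0])
```

```text
fenceL [593.3 169.6  40. ] gap 1.8 plane [592.4 169.4  40. ] [594.2 169.7  40. ]
fenceR [443.9 185.6  40.2] gap 0.1 plane [443.9 185.6  40. ] [444.  185.4  40. ]
railLf [587.3 142.   18.9] gap 1.3 plane [586.8 142.   18. ] [588.2 141.5  18. ]
railLm [578.   52.6  19.2] gap 0.7 plane [577.8  52.5  18. ] [578.7  51.6  18. ]
railRf [444.  157.   18.8] gap 0.5 plane [443.7 157.   18. ] [444.3 156.5  18. ]
railRm [434.7  67.3  19.7] gap 1.1 plane [434.2  67.3  18. ] [435.4  66.1  18. ]
trFL [552.4 -17.5  -1.4] gap 1.1 plane [551.1 -17.2   6. ] [550.9 -11.1   6. ]
trBL [ 535.  -203.6    4.2] gap 2.6 plane [ 533.6 -203.4    6. ] [ 535.8 -201.5    6. ]
trBR [ 406.6 -193.8    0.5] gap 0.9 plane [ 406.4 -192.6    6. ] [ 406.6 -187.8    6. ]
trFR [423.6  -4.2   2.8] gap 1.4 plane [423.   -4.2   6. ] [424.   -1.3   6. ]
lug [ 471.5 -182.4   42.2] gap 2.0 plane [ 470.5 -181.7   46. ] [ 471.8 -177.9   46. ]
dotL [503.8 -85.6  32.6] gap 2.0 plane [502.7 -85.6  34. ] [504.5 -84.1  34. ]
dotR [467.6 -81.1  33.9] gap 1.2 plane [467.  -81.2  34. ] [468.1 -80.9  34. ]
```

>>> send_rows:
  deltas:
    - [[0,0,0],[0,0,0.1216],120]
    - [[0,0,0],[0,0,0.1216],120]
    - [[0,0,0],[0,0,0.1216],120]
    - [[0,0,0],[0,0,0.1216],120]
    - [[0,0,0],[0,0,0.1216],120]
    - [[0,0,0],[0,0,0.1216],120]
    - [[0,0,0],[0,0,0.1216],120]
    - [[0,0,0],[0,0,0.1216],120]
    - [[0,0,0],[0,0,0.1216],120]
    - [[0,0,0],[0,0,0.1216],120]
  newtons: 60

```text
time_s: 1.03
eef_pos: [247.8, 518.7, 231.0]
tcp_rot: [-3.141, 0.0, 1.474]
contact_force: [0.5, 0.1, 0.4]
grip_width: 44.9
grip_force: 0.0
```

>>> send_rows:
  deltas:
    - [[-33.8,14.5,0],[0,0,0],120]
    - [[-33.8,14.5,0],[0,0,0],120]
    - [[-33.8,14.5,0],[0,0,0],120]
    - [[-33.8,14.5,0],[0,0,0],120]
    - [[-33.8,14.5,0],[0,0,0],120]
    - [[-33.8,14.5,0],[0,0,0],120]
    - [[-33.8,14.5,0],[0,0,0],120]
    - [[-33.8,14.5,0],[0,0,0],120]
    - [[-33.8,14.5,0],[0,0,0],120]
    - [[-33.8,14.5,0],[0,0,0],120]

```text
time_s: 1.87
eef_pos: [361.6, 167.4, 231.4]
tcp_rot: [3.141, -0.0, 1.48]
contact_force: [2.1, -0.0, 0.3]
grip_width: 45.1
grip_force: 0.0
```

>>> send_rows:
  deltas:
    - [[-33.8,14.5,0],[0,0,0],120]
    - [[-33.8,14.5,0],[0,0,0],120]
    - [[-33.8,14.5,0],[0,0,0],120]
    - [[-33.8,14.5,0],[0,0,0],120]
    - [[-33.8,14.5,0],[0,0,0],120]
    - [[-33.8,14.5,0],[0,0,0],120]
    - [[-33.8,14.5,0],[0,0,0],120]
    - [[-33.8,14.5,0],[0,0,0],120]
    - [[-33.8,14.5,0],[0,0,0],120]
    - [[-33.8,14.5,0],[0,0,0],120]

```text
time_s: 2.7
eef_pos: [475.4, -182.6, 231.1]
tcp_rot: [-3.142, -0.0, 1.479]
contact_force: [0.1, 0.8, 0.7]
grip_width: 45.5
grip_force: 0.0
```

>>> send_rows:
  deltas:
    - [[0,0,30],[0,0,0],120]
    - [[0,0,30],[0,0,0],120]
    - [[0,0,30],[0,0,0],120]
    - [[0,0,30],[0,0,0],120]
    - [[0,0,0],[0,0,0],120]
    - [[0,0,0],[0,0,0],120]
    - [[0,0,0],[0,0,0],120]

```text
time_s: 3.28
eef_pos: [476.1, -181.2, 112.8]
tcp_rot: [3.14, 0.001, 1.48]
contact_force: [0.7, -0.4, 1.2]
grip_width: 45.3
grip_force: 0.0
```

>>> send_rows:
  deltas:
    - [[-0.5,-5,22],[0,0,0],120]
    - [[0,0,20],[0,0,0],120]
    - [[0,0,16],[0,0,0],120]
    - [[0,0,14],[0,0,0],120]
    - [[0,0,10],[0,0,0],120]
    - [[0,0,7],[0,0,0],120]
    - [[0,0,3.5],[0,0,0],120]
    - [[0,0,0],[0,0,0],120]
    - [[0,0,0],[0,0,0],120]

```text
time_s: 4.03
eef_pos: [470.9, -181.1, 19.6]
tcp_rot: [3.141, 0.001, 1.48]
contact_force: [-0.4, 0.1, -0.2]
grip_width: 45.3
grip_force: 0.0
```

Run:
```python
from h import *
im=ctrl.get_image("side");cv2.imwrite("pics/lug.png",cv2.resize(im[80:300,250:500],None,fx=2.5,fy=2.5))
s=ctrl.get_state();print(s["eef_pos"],s["contact_force"])
```

```text
[ 470.93959058 -181.18274985   19.67296431] [ 0.11516119 -0.09700146  0.77997434]
```

View pics/lug.png

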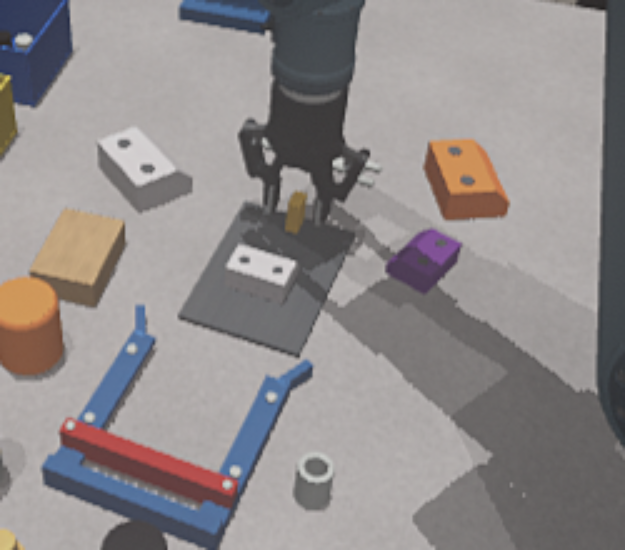

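The picture shows the lug centred between the fingers at (296,212), so I'll close on it.

>>> send_rows:
  deltas:
    - [[0,0,0],[0,0,0],160]
    - [[0,0,0],[0,0,0],180]
    - [[0,0,0],[0,0,0],200]
    - [[0,0,0],[0,0,0],220]
    - [[0,0,0],[0,0,0],255]
    - [[0,0,0],[0,0,0],255]
    - [[0,0,0],[0,0,0],255]
    - [[0,0,0],[0,0,0],255]
  newtons: 60

```text
time_s: 4.75
eef_pos: [470.6, -181.0, 19.3]
tcp_rot: [3.141, 0.0, 1.48]
contact_force: [-0.9, 1.8, 5.7]
grip_width: 13.2
grip_force: 59.1
```

>>> send_rows:
  deltas:
    - [[0,1,0],[0,0,0.003],255]
    - [[0,2,0],[0,0,0.004],255]
    - [[0,3,0],[0,0,0.004],255]
    - [[0,3,0],[0,0,0.002],255]
    - [[0,1.4,0],[0,0,0],255]
    - [[0,0,0],[0,0,0],255]
    - [[0,0,0],[0,0,0],255]

```text
time_s: 5.33
eef_pos: [478.4, -181.4, 19.2]
tcp_rot: [-3.136, -0.0, 1.469]
contact_force: [-13.9, 1.9, 17.2]
grip_width: 13.0
grip_force: 61.0
```

Run:
```python
from h import *
np.set_printoptions(precision=4,suppress=True)
s=ctrl.get_state();print(s["eef_pos"],s["tcp_rot"],s["contact_force"],s["moment"])
im=ctrl.get_image("top");cv2.imwrite("pics/t2.png",cv2.resize(im[140:255,205:430],None,fx=3.5,fy=3.5,interpolation=cv2.INTER_CUBIC))
```

```text
[ 478.3864 -181.4143   19.2488] [-3.1363 -0.0004  1.469 ] [-13.8664   1.8651  17.199 ] [0.2037 1.752  0.4926]
```

View pics/t2.png

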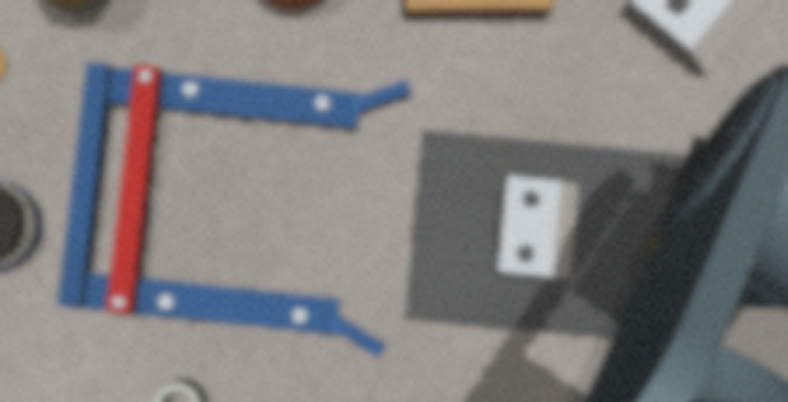

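Run:
```python
from h import *
np.set_printoptions(precision=3,suppress=True)
f=lambda p,n:(np.array(p)+.5)/3.5-.5+BOX[n][:2]
yaw=1.467;ex=np.array([np.cos(yaw),np.sin(yaw)]);ey=np.array([-ex[1],ex[0]]);O=np.array([512.4,119.9])
for p in [(424,132),(407,317),(531,199),(526,253)]:
    X=plane("top",f(p,"top"),6 if p[0]<500 else 34)[0,:2]; print(X,(X-O)@ex,(X-O)@ey)
for n,z,pts in (("mouth",18,[(358,127),(337,326)]),):
    for p in pts:
        X=plane("top",f(p,"top"),z)[0,:2]; print(n,(X-O)@ex,(X-O)@ey)
for X in [(478.4,-181.4)]: X=np.array(X);print((X-O)@ex,(X-O)@ey)
```

```text
[558.66  -17.203] -131.57177915107374 -60.2166003933939
[432.455  -4.916] -132.42786114276956 66.58289308076839
[510.688 -86.371] -205.33808787630056 -19.669028068072418
[474.91  -82.633] -205.3271092577826 16.30409403552889
mouth -86.2547262935316 -57.61073416403619
mouth -85.85969694966563 77.14959934496802
-303.20114382772607 2.5993040527360716
```

>>> send_rows:
  deltas:
    - [[1,0.2,-0.6],[0,0,0],255]
    - [[2,0.2,-0.6],[0,0,0],255]
    - [[3,0,0],[0,0,0],255]
    - [[3,0,0],[0,0,0],255]
    - [[3,0,0],[0,0,0],255]
    - [[3,0,0],[0,0,0],255]
    - [[2,0,0],[0,0,0],255]
    - [[2,0,0],[0,0,0],255]

```text
time_s: 6.05
eef_pos: [483.0, -162.5, 19.8]
tcp_rot: [-3.141, -0.0, 1.467]
contact_force: [0.7, -1.4, -4.2]
grip_width: 12.8
grip_force: 58.4
```

>>> send_rows:
  deltas:
    - [[2,0,0.3],[0,0,0],255]
    - [[4,0,0],[0,0,0],255]
    - [[6,0,0],[0,0,0],255]
    - [[7,0,0],[0,0,0],255]
    - [[7,0,0],[0,0,0],255]
    - [[7,0,0],[0,0,0],255]
    - [[7,0,0],[0,0,0],255]
    - [[6,0,0],[0,0,0],255]
    - [[4,0,0],[0,0,0],255]
    - [[2,0,0],[0,0,0],255]

```text
time_s: 6.88
eef_pos: [488.4, -110.4, 19.6]
tcp_rot: [-3.141, -0.0, 1.468]
contact_force: [0.1, -1.4, -4.5]
grip_width: 12.9
grip_force: 58.4
```

>>> send_rows:
  deltas:
    - [[2,0,0],[0,0,0],255]
    - [[4,0,0],[0,0,0],255]
    - [[6,0,0],[0,0,0],255]
    - [[6,0,0],[0,0,0],255]
    - [[6,0,0],[0,0,0],255]
    - [[6,0,0],[0,0,0],255]
    - [[6,0,0],[0,0,0],255]
    - [[4,0,0],[0,0,0],255]
    - [[2,0,0],[0,0,0],255]
    - [[0,0,0],[0,0,0],255]

```text
time_s: 7.72
eef_pos: [492.6, -68.6, 19.6]
tcp_rot: [-3.141, -0.001, 1.467]
contact_force: [0.3, 0.2, -4.1]
grip_width: 12.8
grip_force: 58.4
```

>>> send_rows:
  deltas:
    - [[2,0,0],[0,0,0],255]
    - [[4,0,0],[0,0,0],255]
    - [[6,0,0],[0,0,0],255]
    - [[6,0,0],[0,0,0],255]
    - [[6,0,0],[0,0,0],255]
    - [[6,0,0],[0,0,0],255]
    - [[6,0,0],[0,0,0],255]
    - [[6,0,0],[0,0,0],255]
    - [[6,0,0],[0,0,0],255]
    - [[6,0,0],[0,0,0],255]

```text
time_s: 8.55
eef_pos: [498.4, -15.0, 19.7]
tcp_rot: [-3.142, -0.0, 1.467]
contact_force: [-0.1, -2.2, -3.8]
grip_width: 12.8
grip_force: 58.5
```

>>> send_rows:
  deltas:
    - [[6,0,0],[0,0,0],255]
    - [[6,0,0],[0,0,0],255]
    - [[6,0,0],[0,0,0],255]
    - [[4,0,0],[0,0,0],255]
    - [[3,0,0],[0,0,0],255]
    - [[3,0,0],[0,0,0],255]
    - [[2,0,0],[0,0,0],255]
    - [[2,0,0],[0,0,0],255]
    - [[2,0,0],[0,0,0],255]

```text
time_s: 9.3
eef_pos: [501.9, 18.1, 19.7]
tcp_rot: [-3.142, 0.0, 1.467]
contact_force: [-0.4, -1.6, -3.7]
grip_width: 12.7
grip_force: 58.5
```

>>> send_rows:
  deltas:
    - [[1.5,0,0],[0,0,0],255]
    - [[1.5,0,0],[0,0,0],255]
    - [[1.5,0,0],[0,0,0],255]
    - [[1.5,0,0],[0,0,0],255]
    - [[1.5,0,0],[0,0,0],255]
    - [[1,0,0],[0,0,0],255]
    - [[1,0,0],[0,0,0],255]
    - [[1,0,0],[0,0,0],255]

```text
time_s: 9.97
eef_pos: [503.0, 28.6, 19.7]
tcp_rot: [-3.142, 0.0, 1.467]
contact_force: [0.2, -2.5, -4.3]
grip_width: 13.0
grip_force: 58.5
```

>>> send_rows:
  deltas:
    - [[0.7,0,0],[0,0,0],255]
    - [[0.7,0,0],[0,0,0],255]
    - [[0.7,0,0],[0,0,0],255]
    - [[0.7,0,0],[0,0,0],255]
    - [[0.7,0,0],[0,0,0],255]

```text
time_s: 10.38
eef_pos: [503.3, 32.0, 19.7]
tcp_rot: [-3.142, 0.0, 1.467]
contact_force: [-0.5, -1.5, -4.5]
grip_width: 13.2
grip_force: 58.5
```

>>> send_rows:
  deltas:
    - [[0.5,0,0],[0,0,0],255]
    - [[0.5,0,0],[0,0,0],255]
    - [[0.5,0,0],[0,0,0],255]
    - [[0.5,0,0],[0,0,0],255]

```text
time_s: 10.72
eef_pos: [503.6, 32.8, 19.9]
tcp_rot: [3.141, 0.002, 1.467]
contact_force: [-2.7, -11.4, -2.9]
grip_width: 13.0
grip_force: 58.8
```

>>> send_rows:
  deltas:
    - [[0.5,0,0],[0,0,0],255]
    - [[0.5,0,0],[0,0,0],255]
    - [[0.5,0,0],[0,0,0],255]
    - [[0,0,0],[0,0,0],255]

```text
time_s: 11.05
eef_pos: [503.7, 32.9, 20.0]
tcp_rot: [-3.141, 0.004, 1.468]
contact_force: [-5.0, -13.9, 0.1]
grip_width: 13.5
grip_force: 59.0
```

>>> send_rows:
  deltas:
    - [[0,0,0],[0,0,0],160]
    - [[0,0,0],[0,0,0],160]
    - [[0,0,0],[0,0,0],160]
    - [[0,0,0],[0,0,0],160]
    - [[0,0,-10],[0,0,0],160]
    - [[0,0,-20],[0,0,0],160]
    - [[0,0,-30],[0,0,0],160]
    - [[0,0,-30],[0,0,0],160]
    - [[0,0,-20],[0,0,0],160]

```text
time_s: 11.8
eef_pos: [504.8, 35.7, 133.2]
tcp_rot: [3.138, -0.0, 1.467]
contact_force: [1.3, -0.1, 0.3]
grip_width: 32.0
grip_force: 0.0
```

>>> send_rows:
  deltas:
    - [[-30,0,0],[0,0,0],255]
    - [[-40,0,0],[0,0,0],255]
    - [[-40,0,0],[0,0,0],255]
    - [[-40,0,0],[0,0,0],255]
    - [[-40,0,0],[0,0,0],255]
    - [[-20,0,0],[0,0,0],255]
    - [[0,0,0],[0,0,0],255]

```text
time_s: 12.38
eef_pos: [482.0, -177.5, 131.0]
tcp_rot: [3.14, 0.002, 1.463]
contact_force: [0.5, 0.2, 0.1]
grip_width: 0.1
grip_force: 0.0
```

Run:
```python
from h import *
s=ctrl.get_state();print(s["eef_pos"],s["tcp_rot"],s["contact_force"],s["grip_width"])
im=ctrl.get_image("top");a=cv2.resize(im[145:255,205:345],None,fx=3.5,fy=3.5,interpolation=cv2.INTER_CUBIC)
im=ctrl.get_image("side");b=cv2.resize(im[190:310,255:395],None,fx=3.5,fy=3.5,interpolation=cv2.INTER_CUBIC)
cv2.imwrite("pics/home_t.png",a);cv2.imwrite("pics/home_s.png",b);
```

```text
[ 482.00418664 -177.54910689  130.95095933] [3.13966803e+00 1.92916212e-03 1.46258120e+00] [0.48452464 0.16645394 0.07125502] 0.051851235742908515
```

View pics/home_t.png

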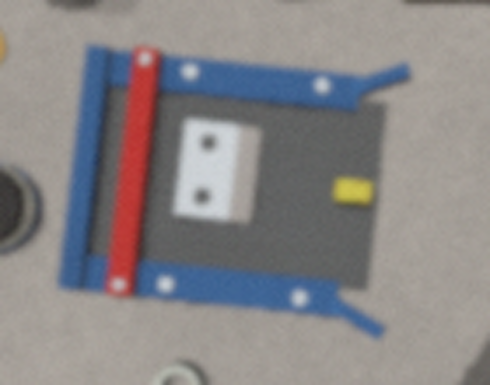

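View pics/home_s.png

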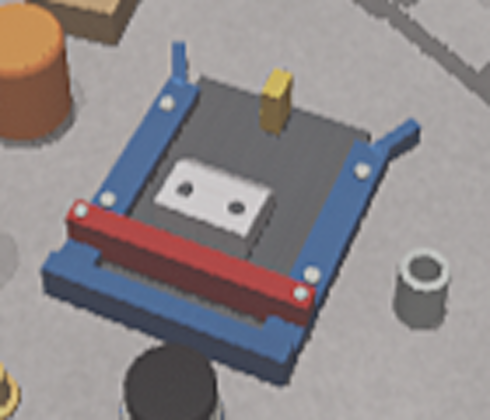

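The tray is under the fence and the lips. In the top crop the blank's marks are at (208,143) and (202,197) and the lug is at (353,190). I'll measure these in the holder frame.

Run:
```python
from h import *
np.set_printoptions(precision=1,suppress=True)
T=lambda p:(np.array(p)+.5)/3.5-.5+(205,145)
S=lambda p:(np.array(p)+.5)/3.5-.5+(255,190)
yaw=1.467;ex=np.array([np.cos(yaw),np.sin(yaw)]);ey=np.array([-ex[1],ex[0]]);O=np.array([512.4,119.9])
H=lambda X:np.r_[(X[:2]-O)@ex,(X[:2]-O)@ey,X[2]]
for k,p in dict(backL=(386,104),backR=(367,289),stopL=(107,85),).items(): print(k,H(plane("top",T(p),6)[0]))
for k,t,s in [("lug",(353,190),(279,82)),("dotL",(208,143),(184,189)),("dotR",(202,197),(236,208)),("topFL",(186,119),(179,158+0)) if 0 else ("fL",(145,58),(81,210)),("fR",(119,285),(301,293))]:
    X,e=tri(S(s),T(t)); print(k,H(X),X,"%.1f"%e, H(plane("top",T(t),dict(l=46,d=34,f=40)[k[0]])[0]))
for k,p,z in [("tF_L",(187,119),34),("tF_R",(174,213),34),("tB_L",(261,126),20),("tB_R",(249,222),20),("bev_L",(240,122),34),("bev_R",(230,219),34)]: print(k,H(plane("top",T(p),z)[0]))
```

```text
backL [-104.9  -64.8    6. ]
backR [-104.7   62.3    6. ]
stopL [ 86.7 -58.2   6. ]
lug [-88.5  -1.3  45.2] [504.5  31.8  45.2] 0.2 [-88.5  -1.3  46. ]
dotL [ 11.  -24.5  32.8] [537.9 128.3  32.8] 2.3 [ 10.5 -23.3  34. ]
dotR [10.9 11.9 32.4] [501.7 132.   32.4] 1.7 [10.5 12.8 34. ]
fL [ 57.7 -75.2  40.1] [593.1 169.5  40.1] 0.9 [ 57.6 -74.7  40. ]
fR [57.7 75.3 39.6] [443.5 185.1  39.6] 1.2 [57.5 75.9 40. ]
tF_L [ 26.1 -37.8  34. ]
tF_R [27.7 25.2 34. ]
tB_L [-22.3 -39.5  20. ]
tB_R [-21.2  25.7  20. ]
bev_L [ -9.1 -39.4  34. ]
bev_R [-9.5 25.4 34. ]
```

>>> send_rows:
  deltas:
    - [[30,0.8,0],[0,0,0],255]
    - [[38,0.8,0],[0,0,0],255]
    - [[38,0.8,0],[0,0,0],255]
    - [[38,0.8,0],[0,0,0],255]
    - [[38,0.8,0],[0,0,0],255]
    - [[38,0.8,0],[0,0,0],255]
    - [[29,0.6,0],[0,0,0],255]
    - [[0,0,0],[0,0,0],255]
    - [[0,0,0],[0,0,0],255]
    - [[0,0,0],[0,0,0],255]

```text
time_s: 13.32
eef_pos: [512.6, 74.9, 129.8]
tcp_rot: [-3.141, 0.0, 1.469]
contact_force: [-0.2, 0.1, -0.1]
grip_width: -0.2
grip_force: 0.0
```

>>> send_rows:
  deltas:
    - [[0,0,20],[0,0,0],255]
    - [[0,0,30],[0,0,0],255]
    - [[0,0,20],[0,0,0],255]
    - [[0,0,15],[0,0,0],255]
    - [[0,0,10],[0,0,0],255]
    - [[0,0,6],[0,0,0],255]
    - [[0,0,0],[0,0,0],255]
    - [[0,0,0],[0,0,0],255]
    - [[0,0,0],[0,0,0],255]

```text
time_s: 14.07
eef_pos: [514.1, 73.5, 29.7]
tcp_rot: [3.14, -0.0, 1.466]
contact_force: [0.5, 0.5, -0.6]
grip_width: -0.1
grip_force: 0.0
```

>>> send_rows:
  deltas:
    - [[0,0,2],[0,0,0],255]
    - [[0,0,1.5],[0,0,0],255]
    - [[2,0,0],[0,0,0],255]
    - [[4,0,0],[0,0,0],255]
    - [[4,0,0],[0,0,0],255]
    - [[2,0,0],[0,0,0],255]
    - [[1,0,0],[0,0,0],255]

```text
time_s: 14.65
eef_pos: [514.5, 87.2, 25.2]
tcp_rot: [3.142, -0.0, 1.467]
contact_force: [0.0, 0.1, -0.4]
grip_width: -0.1
grip_force: 0.0
```

>>> send_rows:
  deltas:
    - [[1.5,0,0],[0,0,0],255]
    - [[1.5,0,0],[0,0,0],255]
    - [[1.5,0,0],[0,0,0],255]
    - [[1.5,0,0],[0,0,0],255]
    - [[1.5,0,0],[0,0,0],255]
    - [[1.5,0,0],[0,0,0],255]

```text
time_s: 15.15
eef_pos: [515.4, 95.6, 25.2]
tcp_rot: [-3.142, 0.0, 1.467]
contact_force: [0.0, -2.4, 0.7]
grip_width: 0.3
grip_force: 0.8
```

>>> send_rows:
  deltas:
    - [[1.5,0,0],[0,0,0],255]
    - [[1.5,0,0],[0,0,0],255]
    - [[1.5,0,0],[0,0,0],255]
    - [[1.5,0,0],[0,0,0],255]
    - [[1.5,0,0],[0,0,0],255]
    - [[1.5,0,0],[0,0,0],255]

```text
time_s: 15.65
eef_pos: [516.4, 104.6, 25.2]
tcp_rot: [3.142, 0.0, 1.467]
contact_force: [-0.5, -1.6, 0.7]
grip_width: 0.0
grip_force: 1.0
```

>>> send_rows:
  deltas:
    - [[1.5,0,0],[0,0,0],255]
    - [[1.5,0,0],[0,0,0],255]
    - [[1.5,0,0],[0,0,0],255]
    - [[1.5,0,0],[0,0,0],255]

```text
time_s: 15.98
eef_pos: [517.0, 110.6, 25.2]
tcp_rot: [3.142, 0.0, 1.467]
contact_force: [0.0, -2.3, 0.7]
grip_width: -0.1
grip_force: 1.1
```

>>> send_rows:
  deltas:
    - [[1,0,0],[0,0,0],255]
    - [[1,0,0],[0,0,0],255]
    - [[1,0,0],[0,0,0],255]

```text
time_s: 16.23
eef_pos: [517.3, 113.6, 25.2]
tcp_rot: [-3.142, 0.0, 1.467]
contact_force: [0.2, -2.9, 1.0]
grip_width: -0.1
grip_force: 1.2
```

>>> send_rows:
  deltas:
    - [[0.7,0,0],[0,0,0],255]
    - [[0.7,0,0],[0,0,0],255]
    - [[0.7,0,0],[0,0,0],255]

```text
time_s: 16.48
eef_pos: [517.5, 115.6, 25.2]
tcp_rot: [3.142, 0.0, 1.467]
contact_force: [-0.2, -2.1, 1.0]
grip_width: -0.1
grip_force: 1.3
```

>>> send_rows:
  deltas:
    - [[0.6,0,0],[0,0,0],255]
    - [[0.6,0,0],[0,0,0],255]
    - [[0.6,0,0],[0,0,0],255]

```text
time_s: 16.73
eef_pos: [517.7, 117.3, 25.2]
tcp_rot: [-3.142, 0.0, 1.467]
contact_force: [-1.8, -4.9, 1.9]
grip_width: -0.1
grip_force: 2.8
```

>>> send_rows:
  deltas:
    - [[0.5,0,0],[0,0,0],255]
    - [[0.5,0,0],[0,0,0],255]

```text
time_s: 16.9
eef_pos: [517.6, 117.4, 25.2]
tcp_rot: [-3.141, 0.002, 1.467]
contact_force: [-1.8, -10.3, 3.8]
grip_width: -0.4
grip_force: 4.5
```

>>> send_rows:
  deltas:
    - [[0.5,0,0],[0,0,0],255]
    - [[0.5,0,0],[0,0,0],255]

```text
time_s: 17.07
eef_pos: [517.7, 117.5, 25.2]
tcp_rot: [-3.141, 0.003, 1.468]
contact_force: [-2.9, -14.5, 3.3]
grip_width: 0.1
grip_force: 6.4
```

>>> send_rows:
  deltas:
    - [[-0.4,0,0.4],[0,0,0],255]
    - [[-0.4,0,0.4],[0,0,0],255]
    - [[0,0,0],[0,0,0],255]

```text
time_s: 17.32
eef_pos: [517.7, 117.3, 25.1]
tcp_rot: [-3.141, 0.002, 1.467]
contact_force: [-3.6, -9.3, 9.5]
grip_width: 0.0
grip_force: 6.6
```

>>> send_rows:
  deltas:
    - [[0.05,-0.3,0.05],[0,0,0],255]
    - [[0,-0.2,0],[0,0,0],255]
    - [[0,0,0],[0,0,0],255]
    - [[0,0,0],[0,0,0],255]

```text
time_s: 17.65
eef_pos: [517.7, 117.4, 25.1]
tcp_rot: [3.141, 0.002, 1.467]
contact_force: [-3.0, -8.8, 8.3]
grip_width: 0.1
grip_force: 6.2
```

Run:
```python
from h import *
im=ctrl.get_image("side");b=cv2.resize(im[170:310,255:415],None,fx=4,fy=4,interpolation=cv2.INTER_CUBIC)
cv2.imwrite("pics/end_s.png",b)
s=ctrl.get_state();print(s["eef_pos"],s["contact_force"])
```

```text
[517.64556434 117.37460053  25.12032206] [-3.1559493  -8.04692052  8.85651062]
```

View pics/end_s.png

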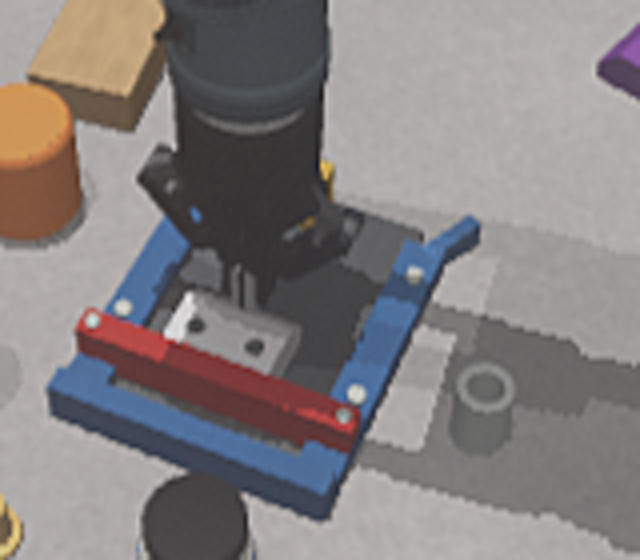

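The blank is up against the fence, with its marks at (196,325) and (255,346). I'll check its travel and squareness, and bring the push up to 10 N.

>>> send_rows:
  deltas:
    - [[0.3,0,0.1],[0,0,0],255]
    - [[0,0,0],[0,0,0],255]
    - [[0,0,0],[0,0,0],255]
    - [[0,0,0],[0,0,0],255]
    - [[0,0,0],[0,0,0],255]
    - [[0,0,0],[0,0,0],255]

```text
time_s: 18.2
eef_pos: [517.6, 117.4, 25.1]
tcp_rot: [3.141, 0.003, 1.467]
contact_force: [-3.7, -10.7, 8.7]
grip_width: 0.1
grip_force: 7.1
```

Run:
```python
from h import *
np.set_printoptions(precision=1,suppress=True)
yaw=1.467;ex=np.array([np.cos(yaw),np.sin(yaw)]);ey=np.array([-ex[1],ex[0]]);O=np.array([512.4,119.9])
H=lambda X:np.r_[(X[:2]-O)@ex,(X[:2]-O)@ey,X[2]]
for p,f,o in [((196,325),4,(255,170)),((255,346),4,(255,170)),((184,189),3.5,(255,190)),((236,208),3.5,(255,190))]:
    print(H(plane("side",(np.array(p)+.5)/f-.5+o,34)[0]))
F=[]
for i in range(3):
    s=ctrl.get_state();F.append(s["contact_force"]);ctrl.get_image("top")
F=np.array(F);print(F, F[:,:2]@ex,F[:,:2]@ey)
```

```text
[ 33.5 -24.   34. ]
[33.  11.9 34. ]
[ 12.1 -25.2  34. ]
[12.2 11.5 34. ]
[[ -3.7 -10.7   8.7]
 [ -4.6 -10.7   9.2]
 [ -3.1 -11.    9.6]] [-11.  -11.1 -11.3] [2.6 3.5 1.9]
```

```bash
python3 -c "
from workcell import ctrl
print(ctrl.close_job())"
```

```text
the job is handed in; nothing more can be done
None
```

The tray is home in the holder and the blank is flush and square against the fence; I handed the job in at about 18 s while holding it there with about 11 N forward, 9 N down and a small sideways component of about 3 N.

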